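Check that the bread bin's lid has caught

ROBOT

A 6-joint arm with a two-finger parallel gripper is mounted at the origin on a cart in front of the work surface, level with it; the furniture and walls round the work are solid. World frame = base frame: x ahead of the robot, y to its left, z up, the work surface at z = 0. Lengths are in m, angles in rad, forces in N, time in s.
With the tool pointing down it reaches from about 0.35 to 0.85 m from the base axis. Payload 8.1 kg.
Tool frame: the origin (TCP) lies midway between the tips of the shut fingers; the grasp point (between the pads) lies robot.grip_depth behind it (robot.grip_depth is the distance from the TCP to the grasp point, in m); z points along the fingers, y is the line along which they close (so a half turn about z gives the same grasp; the last joint's range is limited). The gripper opens to 93 mm and grips with 3 to 60 N. Pads are 15 mm wide; open, the fingers measure 128 mm over their backs; the gripper's body (75 mm by 188 mm) begins 65 mm behind the grasp point.
Start: joints at [-1.27, 0.13, 1.488, -0, 1.523, -0.085], TCP at [0.226, -0.556, 0.219] pointing down, gripper open.
Joint ranges: [-2.96, 2.96], [-0.89, 2.26], [0.02, 2.5], [-1.34, 4.48], [0, 2.73], [-2.66, 2.66]. Speed limits (rad/s): [2.39, 2.39, 2.79, 3.14, 3.14, 3.14].

INTERFACE

Orientations are given as a rotation vector (axis times angle).
In Python, from plant import robot gives the robot as it stands.
- The arm moves only by the tool carry_out, never from a script. Its argument "rows" is a list of rows, each a list of 6 numbers: the shift along the tool's x, y, z in m, then the turn, a rotation vector about the tool's x, y, z in degrees. A call has 1 to 12 rows; each row is the pose to reach, as a shift and turn from the pose commanded when the call began, along the tool's axes at that moment; what a row does not reach only later rows make up. A row lasts 1/8 s, in which the tool goes at most 62.5 mm and 10.7 degrees, less where a joint would pass 70% of its speed; a pose out of reach is approached as far as the arm can. A call with a gripper value outside its range is refused whole. "jaw" is the closure in counts, from 0 (fully open) to 255 (shut), set as the call begins (left out, the last holds). The fingers move at their own pace and stop on an object; "force" is the grip in N (left out, the last holds). Time passes only in rows, so rows that repeat a pose let the fingers close. It gives the time, the measured TCP pose, the force, the opening and the grip force at its end, in the units of the state.
- robot.read_state(): the state, without advancing time (a new reading comes with each control period).
- robot.read_camera(name): name is "side" or "top" or "wrist"; returns the picture (480x640x3 uint8, red, green, blue); there is no depth.
- robot.camera_model(name): a dict with "fx", "fy", "cx", "cy" (pixels), "R" (3x3) and "t" (3): a world point X has camera coordinates R X + t; the wrist camera has in their place "mount" (4x4, takes a point from camera to tool coordinates, whose origin is the TCP and whose axes are the flange's). Camera axes: x right, y down, z forward; pixel columns grow to the right and rows downward; lengths in m; the calibration is good to about 2 mm. A picture is of the moment at which its call begins: read the wrist's pose just before it. camera_model takes no time and is no camera call.
- robot.close_job(): hands the job in; it is judged then, once.
Trained networks look in the newest picture that a camera, given by its name, has taken for a name from the list of things; names that differ only in an ending like _2 or _b are one class to them, and where a whole thing is asked for, a point or a joint stands for the part that bears it (a point fixed in the world has none). Each returns a list of dicts, best first, with "conf" (0 to 1); they miss things now and then, are a little off and sometimes report something else, mostly with a low value. They report only what shows in the picture. A call takes as long as a camera call.
- robot.outline_of(camera, target): "pixels" (480x640 bool, what is visible of it) and "pixel" ([column, row] in pixels, amid what is visible of it).
The state is a dict: "t": time; "q": joint angles; "dq": joint speeds; "joint_torque": joint torques, N m; "tool_pos": TCP position; "orientation": TCP orientation; "force": force on the tool from outside, world axes, zero at the start; "wrist_torque": the same for the moment, N m; "opening": finger opening in m; "gripper_force": force on a finger pad.
Only numpy, scipy, OpenCV 4.12 (cv2) and the standard library are available. Lean on these libraries where they do the work, as an engineer would, in place of code of your own. Each camera call takes 0.05 s, during which the arm holds its last target. There are 200 camera calls.

TASK

Check that the catch of the white bread bin has held: give the lid a short, firm tug upward by its steel knob, enough to lift it a centimetre if it is loose. If the lid gives, press it back down until the catch takes and the lid lies flat; if it holds, just let go. Do not swing the lid wide open, and leave the canister and the mug where they stand.

Things in the scene. Friction and masses are not known exactly. Their poses are not given: they have to be found in the camera images.
- bin_lid (a joint): Angle of the bread bin's lid about its level hinge at the far upper edge; grows as it opens. 0 = flat, caught; about 0.056 = loose on its catch, front edge 11 mm high. It starts in either. Caught, it has 1 mm of play at the knob, then the sprung catch resists, to about 15 N: tug with 8 to 12 N. Loose, it follows a lift of 2 to 7 N; pressing it shut at the knob takes 10 N, then it snaps down 6 mm.
- bin_knob (a point): Grip point on the lid's knob: an upright steel cylinder, 26 mm across, 36 mm tall, mid-way along the lid near its front edge. The point is on its axis, 22 mm above the lid's top face, 14 mm below the knob's top (0.154 above the table when shut). x axis: from the bin's front to the hinge; z: out of the lid. The hinge axis is 165 mm along +x and 34 mm below it.
- bin: The bread bin: a white box 200 mm deep (x), 220 mm wide (y), 120 mm high, with a flat 12 mm pale wooden lid. It stands firm and cannot shift. Origin: centre of its underside; x points from its front to the hinge side.
- canister_mid (a point): Bystander to be left alone: pale round canister with its own wooden lid and wooden knob, 87 mm across, 120 mm tall, upright at the right of the bin; the point is its centre, half-way up.
- cup_mid (a point): Bystander to be left alone: plain dark mug, 80 mm across, 110 mm with its handle, 89 mm tall, upright at the left of the bin; the point is its centre, half-way up.

How it is judged:
On the way:
1. the lid has been tugged upward: a caught lid drawn up against its catch (knob raised over 1.2 mm, about 4 N), or a loose or freed lid raised over 6.5 mm at the knob (((value of joint bin_lid between 0.005 and 0.03 rad and distance of bin_knob from where it was at the start of the episode between 0.0012 and 0.0036 m) or (value of joint bin_lid above 0.033 rad and distance of bin_knob from where it was at the start of the episode above 0.0065 m))), for 0.1 s.
At the end, for the whole second after the job is handed in: the lid is caught and lies flat on the bin (within 0.015 rad of shut, under 3 mm at the front edge); canister and mug are within 30 mm of where they stood (value of joint bin_lid below 0.015 rad and distance of each of canister_mid, cup_mid from where it was at the start of the episode below 0.03 m); the robot touches nothing.
It fails at once if the lid is swung wide open (past 0.6 rad) (value of joint bin_lid above 0.6 rad).
It fails at once if the canister or the mug is shifted by more than 30 mm or toppled (distance of any of canister_mid, cup_mid from where it was at the start of the episode above 0.03 m or angle between any of canister_mid, cup_mid's own z axis and vertical above 0.5 rad).
It also fails if it takes over 42 s, if anything falls off the work surface, if the arm or the gripper's body presses on something with over 40 N, if the wrist force passes 120 N, or if a joint passes its speed limit or range.

## Working session

There is one attempt and no reset: what is moved stays moved. The work goes in short steps, Python scripts to look and compute and a tool call to move; the robot and the scene stay as the last step left them, time stands still between calls to the robot, and variables do not carry over. Pictures are saved under pics/ and viewed, at most 10 in all, crops included, and the job is handed in when it is done.

Besides the shell and the picture viewer there is one more tool, called after ">>>" as name(argument=value, ...) on one line, values as JSON. carry_out: Moves the arm, as the interface text tells. Its arguments: {"type":"object","properties":{"rows":{"type":"array"},"jaw":{"type":"number"},"force":{"type":"number"}},"required":["rows"]}

```bash
mkdir -p pics
cat > h.py <<'E'
from plant import robot
import numpy as np, cv2
from scipy.spatial.transform import Rotation as Ro
def ray(cam,px,st=None):
    m=robot.camera_model(cam)
    d=np.array([(px[0]-m['cx'])/m['fx'],(px[1]-m['cy'])/m['fy'],1.])
    if cam=='wrist':
        M=np.array(m['mount']);R=Ro.from_rotvec(st['orientation']).as_matrix()
        return R@M[:3,3]+st['tool_pos'], (lambda v:v/np.linalg.norm(v))(R@M[:3,:3]@d)
    R=np.array(m['R']);t=np.array(m['t'])
    d=R.T@d
    return -R.T@t, d/np.linalg.norm(d)
def meet(rs):
    A=0;b=0
    for o,d in rs:
        P=np.eye(3)-np.outer(d,d);A=A+P;b=b+P@o
    X=np.linalg.solve(A,b)
    return X,[np.linalg.norm((np.eye(3)-np.outer(d,d))@(X-o)) for o,d in rs]
E
python3 - <<'E'
from h import *
ims=[]
s=robot.read_state();print(s['t'],s['tool_pos'],s['orientation'],s['force'],robot.grip_depth)
for c in('side','top'):
    im=robot.read_camera(c);ims.append(im)
    cv2.imwrite(f'pics/{c}0.png',im[:,:,::-1])
    for n in('bin_knob','bin','canister_mid','cup_mid'):
        for r in robot.outline_of(c,n)[:2]:
            ys,xs=np.nonzero(r['pixels']);print(c,n,r['conf'],np.round(r['pixel']),xs.min(),xs.max(),ys.min(),ys.max())
            
    m=robot.camera_model(c);print(np.round(-np.array(m['R']).T@m['t'],3),np.round(m['R'],2).tolist())
E
```

```text
0.0 [ 0.22565447 -0.55533769  0.21760474] [-3.08154061e+00 -6.01964575e-01  2.93250602e-04] [ 0.48884361 -0.23472277 -0.13784425] 0.0188
side bin_knob 0.67 [314. 247.] 244 385 189 310
side bin 0.82 [312. 258.] 244 385 189 333
side bin 0.63 [265. 152.] 249 285 122 173
side canister_mid 0.55 [266. 149.] 249 284 124 173
side cup_mid 0.72 [445. 365.] 422 469 329 389
[0.962 0.541 1.131] [[-0.79, 0.61, 0.0], [0.51, 0.67, -0.54], [-0.33, -0.43, -0.84]]
top bin_knob 0.83 [313. 246.] 271 359 205 286
top bin 0.9 [314. 247.] 271 359 205 289
top canister_mid 0.68 [435. 288.] 415 452 271 304
top canister_mid 0.38 [314. 245.] 271 359 205 286
top cup_mid 0.79 [198. 276.] 180 213 258 291
[0.339 0.045 1.324] [[-0.01, -1.0, 0.0], [-0.98, 0.01, -0.19], [0.19, -0.01, -0.98]]
```

Run:
```python
import cv2,numpy as np
a=cv2.imread('pics/side0.png')[100:400,220:480];b=cv2.imread('pics/top0.png')[180:320,170:470]
a=cv2.resize(a,None,fx=2,fy=2,interpolation=2)
cv2.imwrite('pics/a.png',a)
cv2.imwrite('pics/b.png',cv2.resize(b,None,fx=2.66,fy=2.66,interpolation=2))
```

```text
(no output)
```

View pics/a.png

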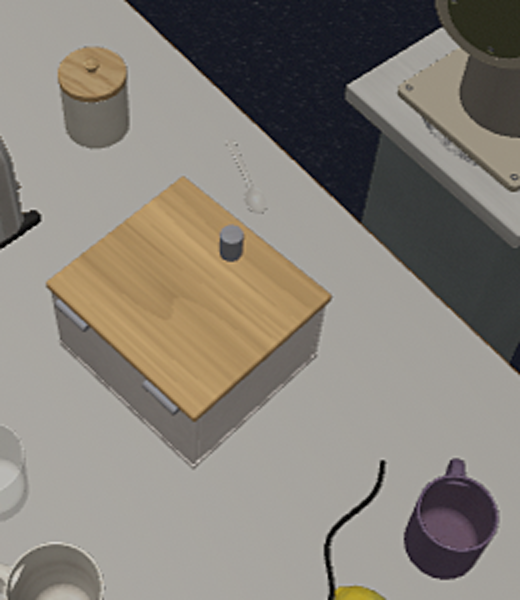

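View pics/b.png

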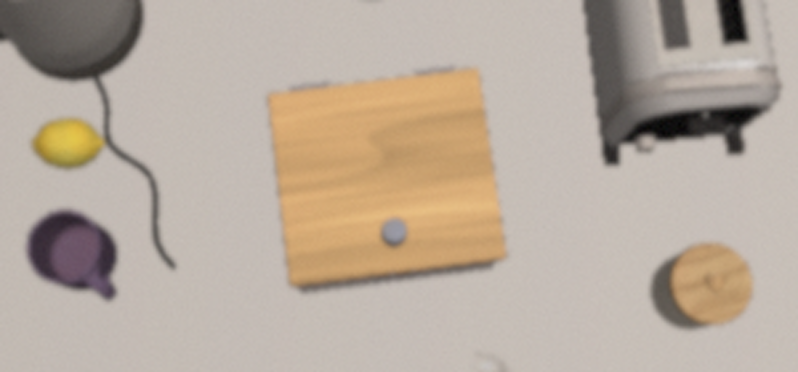

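The side view shows the knob's top at about (335,215) and the lid's corners. The top view shows the knob's top at about (318,267), with the mug at the left and the canister at the right.

Run:
```python
from h import *
S=lambda x,y:((x+.5)/2-.5+220,(y+.5)/2-.5+100)
T=lambda x,y:((x+.5)/2.66-.5+170,(y+.5)/2.66-.5+180)
P={'knobtop':((231,232),(394,231)),'FL':((330,297),(291,284)),'FR':((183,178),(505,257)),'BR':((48,284),(478,70)),'BL':((195,416),(268,94)),'can':((92,66),(712,282))}
R={}
for k,(a,b) in P.items():
    X,e=meet([ray('side',S(*a)),ray('top',T(*b))]);R[k]=X;print(k,X.round(4),np.round(e,4))
for a,b in(('FL','BL'),('FR','BR')):
    d=R[b]-R[a];print('yaw',np.degrees(np.arctan2(d[1],d[0])),np.linalg.norm(d),np.degrees(d[2]/.2))
d=R['FL']-R['FR'];print('yaw',np.degrees(np.arctan2(-d[0],d[1])))
s=robot.read_state();print(Ro.from_rotvec(s['orientation']).as_matrix().round(3).tolist())
print(robot.camera_model('wrist')['mount'])
```

```text
knobtop [0.506  0.026  0.1685] [0.0017 0.0017]
FL [0.4572 0.1327 0.1275] [0.0007 0.0007]
FR [ 0.4831 -0.0883  0.1275] [0.0009 0.0009]
BR [ 0.6837 -0.065   0.1248] [0.0001 0.0001]
BL [0.6573 0.1576 0.1334] [0.0005 0.0005]
can [ 0.4573 -0.3061  0.1109] [0.0015 0.0015]
yaw 7.111512836459288 0.20175643145168598 1.6889047190753566
yaw 6.6473947258710036 0.2019258783269541 -0.7836836927380897
yaw 6.707715926340061
[[0.926, 0.376, -0.0], [0.376, -0.926, 0.0], [-0.0, -0.0, -1.0]]
[[ 4.52255227e-05 -9.70772705e-01 -2.40000737e-01  6.56343689e-02]
 [ 9.99999972e-01 -1.14481389e-05  2.34745371e-04 -9.99693083e-04]
 [-2.30631960e-04 -2.40000741e-01  9.70772677e-01 -1.66491037e-01]
 [ 0.00000000e+00  0.00000000e+00  0.00000000e+00  1.00000000e+00]]
```

>>> carry_out(rows=[[0.019,-0.017,-0.005,0,0,1],[0.057,-0.052,-0.012,0,0,2],[0.1,-0.091,-0.02,0,0,4],[0.146,-0.132,-0.02,0,0,6],[0.191,-0.173,-0.02,0,0,8],[0.236,-0.214,-0.02,0,0,9],[0.282,-0.255,-0.02,0,0,11],[0.327,-0.296,-0.02,0,0,12],[0.373,-0.338,-0.02,0,0,13],[0.416,-0.376,-0.02,0,0,14],[0.454,-0.411,-0.02,0,0,15],[0.478,-0.433,-0.02,0,0,15.3]], jaw=0)

```text
t: 2.0
tool_pos: [0.5063, 0.0276, 0.2388]
orientation: [-3.136, -0.189, -0.001]
force: [0.5, -0.8, -0.1]
opening: 0.093
gripper_force: 0.0
```

```bash
cat > w.py <<'E'
from h import *
import sys
robot.read_camera('top')
s=robot.read_state();im=robot.read_camera('wrist');cv2.imwrite(f'pics/{sys.argv[1]}.png',im[:,:,::-1])
print(s['t'],s['tool_pos'].round(4) if hasattr(s['tool_pos'],'round') else s['tool_pos'],s['force'],s['opening'])
print(Ro.from_rotvec(s['orientation']).as_matrix().round(3).tolist())
m=robot.camera_model('wrist');M=np.array(m['mount']);R=Ro.from_rotvec(s['orientation']).as_matrix()
def proj(X):
    p=M[:3,:3].T@(R.T@(np.array(X)-s['tool_pos'])-M[:3,3]);return (m['fx']*p[0]/p[2]+m['cx'],m['fy']*p[1]/p[2]+m['cy'])
for X in([.506,.026,.1685],[.457,.133,.1275],[.483,-.088,.1275]):print('pred',np.round(proj(X)))
np.save(f'pics/{sys.argv[1]}.npy',np.r_[s['tool_pos'],s['orientation']])
E
python3 w.py w1
```

```text
2.05 [0.5071 0.03   0.2386] [-2.01977185  2.28475537  0.14736982] 0.09282494939134574
[[0.993, 0.121, 0.001], [0.121, -0.993, 0.002], [0.001, -0.002, -1.0]]
pred [325. 253.]
pred [188. 281.]
pred [458. 282.]
```

View pics/w1.png

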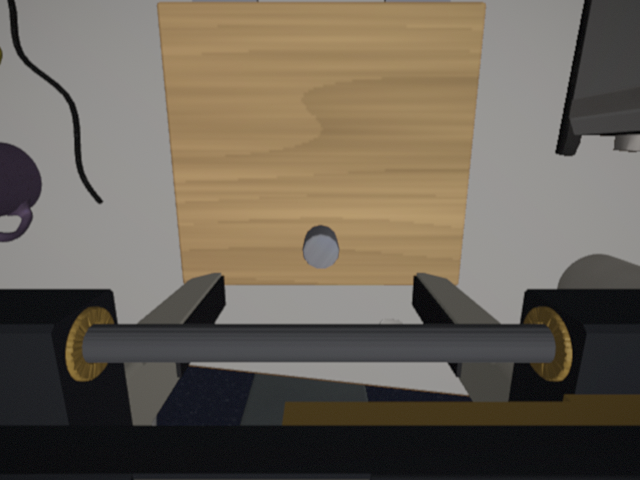

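The wrist view shows the knob's top at (321,249), with the lid's front corners at (183,284) and (461,285), square to the gripper.

Run:
```python
from h import *
s=np.load('pics/w1.npy');st=dict(tool_pos=s[:3],orientation=s[3:])
S=lambda x,y:((x+.5)/2-.5+220,(y+.5)/2-.5+100)
T=lambda x,y:((x+.5)/2.66-.5+170,(y+.5)/2.66-.5+180)
for a,b,c in(((231,232),(394,231),(321,249.5)),((330,297),(291,284),(183,284)),((183,178),(505,257),(461,285))):
    r=[ray('side',S(*a)),ray('top',T(*b)),ray('wrist',c,st)]
    X,e=meet(r);print(X.round(4),np.round(e,4)); 
    for h in (.1685,.178):print(h,[(o+d*(h-o[2])/d[2]).round(4)[:2].tolist() for o,d in r])
s=robot.read_state();R=Ro.from_rotvec(s['orientation']).as_matrix()
print(s['t'],s['tool_pos'],R.T@(np.array([.5065,.028,.142])-s['tool_pos']),Ro.from_matrix(R).as_euler('ZYX',degrees=True))
```

```text
[0.5069 0.0273 0.169 ] [0.0022 0.0021 0.0024]
0.1685 [[0.507, 0.0246], [0.5049, 0.0273], [0.5082, 0.0293]]
0.178 [[0.5115, 0.0297], [0.5035, 0.0275], [0.5108, 0.0296]]
[0.4573 0.134  0.1318] [0.0022 0.0015 0.0021]
0.1685 [[0.4782, 0.1488], [0.4527, 0.1302], [0.4714, 0.1228]]
0.178 [[0.4829, 0.1527], [0.4518, 0.1295], [0.4754, 0.1194]]
[ 0.4828 -0.0886  0.1291] [0.0015 0.0012 0.0017]
0.1685 [[0.5032, -0.0633], [0.4777, -0.0831], [0.4945, -0.0719]]
0.178 [[0.5077, -0.0574], [0.4765, -0.0821], [0.4976, -0.0675]]
2.1 [0.50639612 0.02795707 0.2385576 ] [8.56115251e-05 5.42188289e-05 9.65576074e-02] [ 7.00272191e+00 -1.34860080e-02 -1.79950059e+02]
```

>>> carry_out(rows=[[0,0,0.006,0,0,0],[0,0,0.02,0,0,0],[0,0,0.037,0,0,0],[0,0,0.054,0,0,0],[0,0,0.07,0,0,0],[0,0,0.082,0,0,0],[0,0,0.09,0,0,0],[0,0,0.092,0,0,0],[0,0,0.092,0,0,0],[0,0,0.092,0,0,0]])

```text
t: 3.35
tool_pos: [0.5062, 0.0251, 0.1473]
orientation: [3.136, 0.187, 0.002]
force: [0.2, 0.6, -0.1]
opening: 0.0932
gripper_force: 0.0
```

```bash
python3 w.py w2
python3 - <<'E'
from h import *
cv2.imwrite('pics/s2.png',cv2.resize(robot.read_camera('side')[120:320,230:400,::-1],None,fx=3,fy=3,interpolation=2))
E
```

```text
3.4 [0.5062 0.0252 0.1472] [ 0.83005334  0.56849814 -0.30052337] 0.09294129175463957
[[0.993, 0.119, 0.001], [0.119, -0.993, -0.0], [0.001, 0.0, -1.0]]
pred [318. 306.]
pred [124. 335.]
pred [510. 335.]
```

View pics/w2.png

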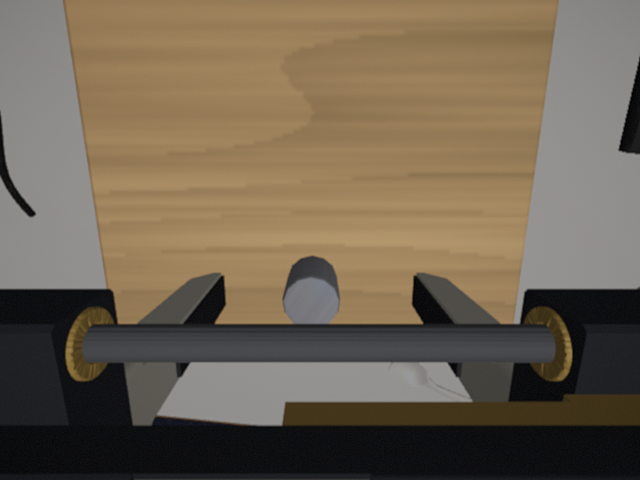

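View pics/s2.png

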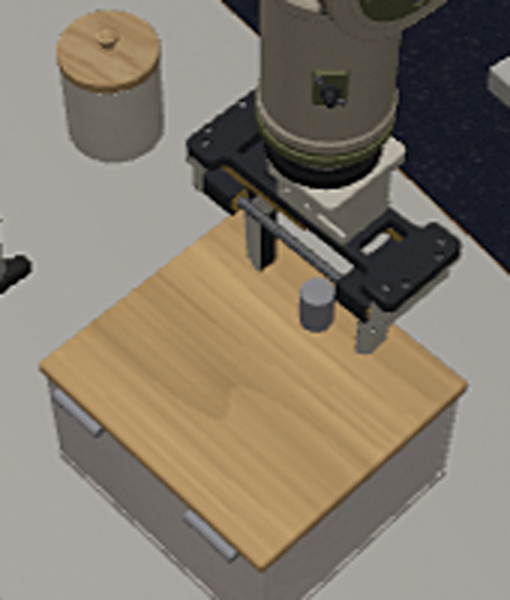

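The wrist view shows the knob's top at about (311,297), 8 px left of the fingers' middle, which is about 3.7 mm. The side view shows the fingers straddling the knob. I'll centre on the knob and close gently.

>>> carry_out(rows=[[0.002,-0.002,0,0,0,0],[0.002,-0.0037,0,0,0,0],[0.002,-0.0037,0,0,0,0],[0.002,-0.0037,0,0,0,0]])

```text
t: 4.0
tool_pos: [0.5072, 0.0291, 0.1466]
orientation: [-3.136, -0.187, 0.0]
force: [0.1, -0.6, 0.6]
opening: 0.0926
gripper_force: 0.0
```

>>> carry_out(rows=[[0,0,0,0,0,0],[0,0,0,0,0,0],[0,0,0,0,0,0],[0,0,0,0,0,0],[0,0,0,0,0,0],[0,0,0,0,0,0],[0,0,0,0,0,0],[0,0,0,0,0,0]], jaw=255, force=40)

```text
t: 5.0
tool_pos: [0.5073, 0.0288, 0.1466]
orientation: [3.136, 0.186, 0.0]
force: [0.3, -1.9, -0.5]
opening: 0.025
gripper_force: 40.0
```

>>> carry_out(rows=[[0,0,-0.001,0,0,0],[0,0,-0.002,0,0,0],[0,0,-0.002,0,0,0]])

```text
t: 5.38
tool_pos: [0.5077, 0.0288, 0.1485]
orientation: [3.136, 0.186, 0.001]
force: [5.0, -3.1, -5.8]
opening: 0.025
gripper_force: 40.0
```

>>> carry_out(rows=[[0,0,-0.0005,0,0,0],[0,0,-0.001,0,0,0],[0,0,-0.001,0,0,0]])

```text
t: 5.75
tool_pos: [0.5078, 0.0288, 0.149]
orientation: [3.136, 0.186, 0.001]
force: [8.2, -2.8, -9.0]
opening: 0.025
gripper_force: 40.0
```

>>> carry_out(rows=[[0,0,-0.0005,0,0,0],[0,0,-0.0005,0,0,0]])

```text
t: 6.0
tool_pos: [0.5078, 0.0288, 0.1492]
orientation: [3.136, 0.186, 0.001]
force: [9.5, -2.8, -11.8]
opening: 0.0251
gripper_force: 40.0
```

Run:
```python
from h import *
cv2.imwrite('pics/s3.png',cv2.resize(robot.read_camera('side')[120:320,230:400,::-1],None,fx=3,fy=3,interpolation=2))
s=robot.read_state();print(s['t'],s['tool_pos'],s['force'],s['wrist_torque'])
```

```text
6.05 [0.5078035  0.02883564 0.14922669] [  9.25418893  -2.26621644 -11.39609804] [-0.45887186 -1.48402301  0.00429939]
```

The pull reached 11.8 N with only 2.6 mm of rise, and the force was still climbing, so the catch holds. I'll ease down and let go.

>>> carry_out(rows=[[0,0,0.001,0,0,0],[0,0,0.002,0,0,0],[0,0,0.0033,0,0,0],[0,0,0.0035,0,0,0],[0,0,0.0035,0,0,0]])

```text
t: 6.68
tool_pos: [0.5073, 0.0288, 0.1467]
orientation: [3.136, 0.186, -0.0]
force: [2.3, -5.3, -1.9]
opening: 0.025
gripper_force: 40.0
```

>>> carry_out(rows=[[0,0,0,0,0,0],[0,0,0,0,0,0],[0,0,0,0,0,0],[0,0,0,0,0,0],[0,0,0,0,0,0],[0,0,0,0,0,0],[0,0,0,0,0,0]], jaw=0)

```text
t: 7.55
tool_pos: [0.5073, 0.0291, 0.1466]
orientation: [-3.136, -0.187, 0.0]
force: [-0.1, -1.0, -0.8]
opening: 0.0899
gripper_force: 0.0
```

>>> carry_out(rows=[[0,0,-0.006,0,0,0],[0,0,-0.02,0,0,0],[0,0,-0.04,0,0,0],[0,0,-0.06,0,0,0],[0,0,-0.08,0,0,0],[0,0,-0.092,0,0,0],[0,0,-0.092,0,0,0],[0,0,-0.092,0,0,0],[0,0,-0.092,0,0,0]])

```text
t: 8.68
tool_pos: [0.5067, 0.0291, 0.2375]
orientation: [-3.136, -0.186, 0.003]
force: [-0.3, -0.2, 0.0]
opening: 0.0931
gripper_force: 0.0
```

```bash
python3 w.py w4
python3 - <<'E'
from h import *
a=cv2.imread('pics/w1.png');b=cv2.imread('pics/w4.png')
c=robot.read_camera('side')[100:400,230:480,::-1];
o=cv2.imread('pics/side0.png')[100:400,230:480]
cv2.imwrite('pics/cmp.png',np.vstack([np.hstack([o,c]),np.hstack([a[180:300,150:400],b[180:300,150:400]])]))
E
```

```text
8.725 [0.5068 0.0291 0.2377] [-0.06873058  0.7483158  -0.05634456] 0.09289007849851004
[[0.993, 0.118, -0.002], [0.118, -0.993, 0.0], [-0.002, -0.0, -1.0]]
pred [324. 253.]
pred [187. 281.]
pred [457. 282.]
```

View pics/cmp.png

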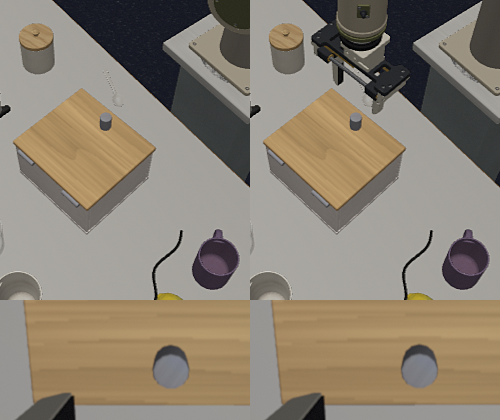

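The before and after views match: the lid is flat at its first height, and the mug and canister have not moved.

```bash
python3 -c "
from plant import robot
print(robot.close_job())"
```

```text
the job is handed in; nothing more can be done
None
```

The catch had held: I tugged the lid up by its knob to about 12 N, it rose only 2.6 mm, so I eased it back down, let go and handed the job in with the lid flat and the canister and mug unmoved.

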